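Change the socket on an impact wrench

ROBOT

A 7-joint arm with a two-finger parallel gripper is mounted at the origin on the work surface. World frame = base frame: x ahead of the robot, y to its left, z up, the work surface at z = 0. Lengths are in m, angles in rad, forces in N, time in s.
With the tool pointing down it reaches from about 0.35 to 0.9 m from the base axis. Payload 8.1 kg.
Tool frame: the origin (TCP) lies at the very end of the fingers, on their centre line; the grasp point (between the pads) lies 19 mm behind it (robot.tcp_to_grasp is the distance from the TCP to the grasp point, in m); z points along the fingers, y is the line along which they close (so a half turn about z gives the same grasp; the last joint's range is limited). The gripper opens to 92 mm and grips with 3 to 60 N. Pads are 19 mm wide; open, the fingers measure 130 mm over their backs; the gripper's body (75 mm by 190 mm) begins 47 mm behind the grasp point.
Start: joints at [1.174, 0.434, 0.025, 1.573, -0.012, 1.134, -0.075], TCP at [0.181, -0.598, 0.198] pointing down, gripper open.
Joint ranges: [-2.62, 2.62], [-0.44, 2.09], [-1.27, 1.32], [0.08, 2.57], [-1.32, 4.46], [0.12, 2], [-2.74, 2.74]. Speed limits (rad/s): [2.22, 2.22, 3.01, 3.01, 3.14, 3.14, 3.14].

INTERFACE

Orientations are given as [roll, pitch, yaw] about the fixed x, y, z axes, in that order (R = Rz(yaw) Ry(pitch) Rx(roll)).
In Python, from plant import robot, optics gives the robot as it stands.
- The arm moves only by the shell command python3 -m pendant 'ROWS' [OPENING] [FORCE]. ROWS is JSON, a list that holds one entry, the list of rows, each a list of 4 numbers: the shift along the tool's x, y, z in cm, then the turn about the tool's z in degrees. In form: [[[dx, dy, dz, roll], ...]]. A call has 1 to 10 rows; each row shifts and turns the commanded pose from where the row before left it, along the tool's axes as they then stand; what a row does not reach is not made up. A row lasts 1/12 s, in which the tool goes at most 41.7 mm and 7.16 degrees, less where a joint would pass 70% of its speed; a pose out of reach is approached as far as the arm can. A call with a gripper value outside its range is refused whole. OPENING is the closure, from 0 (fully open) to 1 (shut), set as the call begins (- or left out, the last holds). The fingers move at their own pace and stop on an object; FORCE is the grip in N (left out, the last holds). Time passes only in rows, so rows that do not move let the fingers close. It gives the time, the measured TCP pose, the force, the opening and the grip force at its end, in the units of the state.
- robot.get_obs(): the state, without advancing time (a new reading comes with each control period).
- optics.grab_frame(name): name is "scene" or "top"; returns the picture (384x512x3 uint8, blue, green, red); there is no depth.
- optics.get_calibration(name): a dict with "camera_matrix" (3x3 intrinsics, pixels), "eye" and "rotation" of the camera in the world. Camera axes: x right, y up, looking along -z (the intrinsics and any distortion apply to the point x, -y, -z); pixel columns grow to the right and rows downward; lengths in m; the calibration is good to about 2 mm. A picture is of the moment at which its call begins. get_calibration takes no time and is no camera call.
- robot.sign_off(): hands the job in; it is judged then, once.
The state is a dict: "clock": time; "joint_pos": joint angles; "qd": joint speeds; "joint_torque": joint torques, N m; "tool_pos": TCP position; "ee_rot": TCP orientation; "contact_force": force on the tool from outside, world axes, zero at the start; "ft_torque": the same for the moment, N m; "finger_gap": finger opening in m; "grip_force": force on a finger pad.
Only numpy, scipy, OpenCV 4.12 (cv2) and the standard library are available. Lean on these libraries where they do the work, as an engineer would, in place of code of your own. Each camera call takes 0.05 s, during which the arm holds its last target. There are 200 camera calls.

TASK

Change the socket on the air impact wrench: pull the short red-banded socket off its slanting square drive and stand it, drive end down, on the empty post of the socket rack. Then take the deep blue-banded socket from the rack, push it onto the drive until it is fully home and the spring ball clicks into its dimple, and let go. Leave everything else on the bench where it is.

Things in the scene. Friction and masses are not known exactly. Their poses are not given: they have to be found in the camera images.
- wrench: Navy and aluminium air impact wrench, strapped in a plywood cradle screwed to the bench; fixed. Origin on the bench straight below the root of its square drive; x towards its rear end, y across, z up. It leans 35 deg from vertical: nose and drive point up and to -x (to the robot). Base board 84 mm before to 152 mm behind the origin, 150 mm wide; housing and cheeks lie below and behind the nose.
- drive (a point): Root of the square drive, in the centre of the nose's flat 42 mm shoulder, 216 mm above the bench. z along the drive, away from the wrench, 35 deg from vertical; x, y square to its faces (y level). Bright steel, 19 mm square, 28 mm long, the last 5 mm tapering to 14 mm. A socket fully home has its origin here (within 2 mm) and the same z (it may droop 4 deg), in any quarter turn.
- ball (a joint): 9 mm spring ball, 2.6 mm proud of the drive's +x (upper) face, 14 mm from the shoulder. Metres: about 0 or slightly negative when out (in a dimple, or nothing fitted), 1 to 3 mm while a socket wall presses it in. Pushing a socket past it takes 8 to 15 N, pulling one off 12 to 20 N. A socket meets it about 12 mm before it is home.
- rack: Red steel socket rack, fixed, 90 mm (x) by 300 mm (y); origin under its centre, z up. On its 6 mm plate three upright 16 mm square posts, 25 mm tall with tapered tips, stand at y = -100, 0 and 100 mm, square to the rack. The middle one is empty; the deep and the spare socket stand on the outer two, in either order, their bores in line with the rack within 4 deg.
- free_post (a point): Foot of the empty middle post, on the upper face of the rack's plate, 6 mm above the bench; axes as the rack's. A socket stood on this post has its origin here, within 3 mm, its bore in line with the post within 15 deg, in any quarter turn.
- short_socket: Black impact socket, red band near its hex end: round, 62 mm long, 50 mm across, about 0.5 kg. Origin: centre of the drive end; z along the axis to the open hex end; x, y square to the bore. Bore 20.2 mm square (22.8 at the mouth), 30 mm deep, a dimple in each side 14 mm from the drive end, marked outside by 4 black dots. Starts home on the wrench's drive.
- deep_socket: Black impact socket, blue band near its hex end: round, 90 mm long, 44 mm across, about 0.6 kg. Origin: centre of the drive end; z along the axis to the open hex end; x, y square to the bore. Bore 20.2 mm square (22.8 at the mouth), 30 mm deep, a dimple in each side 14 mm from the drive end, marked outside by 4 black dots. Starts upright on an outer post of the rack.
- spare_socket: Black impact socket, yellow band near its hex end: round, 62 mm long, 42 mm across, about 0.4 kg. Origin: centre of the drive end; z along the axis to the open hex end; x, y square to the bore. Bore 20.2 mm square (22.8 at the mouth), 30 mm deep, a dimple in each side 14 mm from the drive end, marked outside by 4 black dots. On the other outer post; leave it.
- chisel: Dark steel cold chisel lying on the bench behind the rack, 192 mm long, 24 mm wide, 20 mm high; origin under its shank. Leave alone.
- grease_tin: Grease tin standing before the rack, 64 mm in diameter, 75 mm high; origin under its centre. Leave alone.
- hammer: Hammer with wooden handle, 280 mm long, lying on the left of the bench; origin under its middle. Leave alone.
- wire_brush: Wire brush with wooden back, 200 mm long, lying at the far side of the bench; origin under its middle. Leave alone.
- cast_lug: Cast bronze lug with some white plaster on it, 90 by 70 by 40 mm, at the far side of the bench; origin under its middle. Leave alone.
Things that resemble listed ones, but are neither listed nor needed, are in the scene too. What is shaped like the deep_socket but pink is not meant.

How it is judged:
On the way, in this order (a step that is already met when the one before it is completed fails the run):
1. the red-banded socket has been pulled off the drive (distance between short_socket and drive above 0.045 m), for 0.1 s.
2. the red-banded socket stands, drive end down and released, on the empty post of the rack (horizontal distance between short_socket and free_post below 0.006 m and z of short_socket in the frame of free_post between -0.004 and 0.004 m and angle between short_socket's own z axis and vertical below 0.08 rad and contact force between short_socket and the fingers below 0.1 N and linear speed of short_socket below 0.02 m/s), for 0.2 s.
At the end, for the whole second after the job is handed in: Red-banded socket stands released on the middle post (6 mm off axis, 4 mm off the plate, 5 degrees at most); blue-banded socket released, home on the drive (drive end within 3 mm of the shoulder, 4 mm of the axis point, 7 degrees), spring ball out in its dimple; both at rest (all of step 2 and distance between deep_socket and drive below 0.004 m and z of deep_socket in the frame of drive between -0.002 and 0.003 m and angle between the z axis of deep_socket and the z axis of drive, either way round below 0.13 rad and value of joint ball below 0.0007 m and contact force between deep_socket and the fingers below 0.1 N and linear speed of deep_socket below 0.02 m/s); the robot touches nothing.
It fails at once if the yellow-banded socket is moved from its post (distance of spare_socket from where it was at the start of the episode above 0.02 m).
It fails at once if the chisel, grease tin, hammer, wire brush or bronze lug is moved from its place (distance of any of chisel, grease_tin, hammer, wire_brush, cast_lug from where it was at the start of the episode above 0.02 m).
It also fails if it takes over 54 s, if anything falls off the work surface, if the arm or the gripper's body presses on something with over 40 N, if the wrist force passes 120 N, or if a joint passes its speed limit or range.

## Working session

There is one attempt and no reset: what is moved stays moved. The work goes in short steps, Python scripts to look and compute and a shell command to move; the robot and the scene stay as the last step left them, time stands still between calls to the robot, and variables do not carry over. Pictures are saved under pics/ and viewed, at most 10 in all, crops included, and the job is handed in when it is done.

```bash
ls; mkdir -p pics; python3 - <<'E'
from plant import robot, optics
import cv2,json
print(robot.get_obs(), robot.tcp_to_grasp)
for n in("scene","top"):
    im=optics.grab_frame(n); cv2.imwrite(f"pics/{n}0.png",im); print(n,optics.get_calibration(n))
E
```

```text
pics
{'clock': 0.0, 'joint_pos': array([ 1.17438759,  0.43520504,  0.02495009,  1.5740873 , -0.01163152,
        1.13396613, -0.07512475]), 'qd': array([-0.00041984,  0.00045739, -0.00032353, -0.00023415, -0.00010547,
        0.00247894, -0.00087195]), 'joint_torque': array([ 4.18532190e-04, -6.67857385e+01,  9.84610990e-01, -3.14459467e+01,
       -6.08460652e-02,  4.32016351e-02,  2.20818333e-04]), 'tool_pos': array([ 0.18080966, -0.59770995,  0.19675964]), 'ee_rot': array([-3.14007501e+00,  1.00414950e-04,  2.93721754e-01]), 'contact_force': array([-0.62145906,  0.29722417,  0.12275498]), 'ft_torque': array([0.01676489, 0.03548283, 0.0402598 ]), 'grip_force': 0.0, 'finger_gap': 0.09172652859792774} 0.0188
scene {'camera_matrix': array([[398.22787192,   0.        , 257.19066888],
       [  0.        , 398.22787192, 181.99763008],
       [  0.        ,   0.        ,   1.        ]]), 'eye': array([ 1.19913604, -0.07586587,  0.94388979]), 'rotation': array([0.67180467, 0.00977535, 1.31303065])}
top {'camera_matrix': array([[387.29911009,   0.        , 255.05620237],
       [  0.        , 387.29911009, 191.15502863],
       [  0.        ,   0.        ,   1.        ]]), 'eye': array([0.42921466, 0.08003671, 1.34765258]), 'rotation': array([ 0.14932745, -0.01628823, -1.54192748])}
```

View pics/scene0.png

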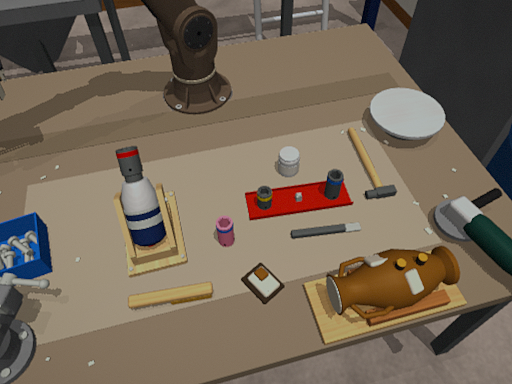

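View pics/top0.png

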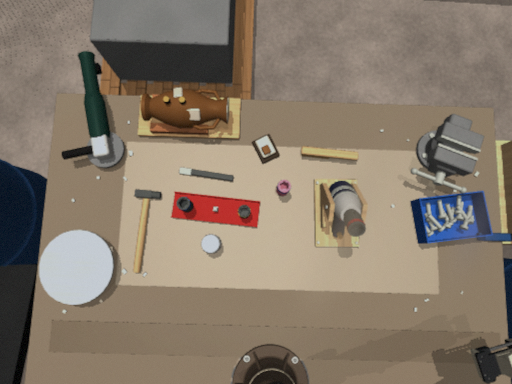

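```bash
cat > h.py <<'E'
import numpy as np, cv2
from scipy.spatial.transform import Rotation as Ro
from plant import robot, optics
C={}
for n in("scene","top"):
    c=optics.get_calibration(n); C[n]=(np.array(c["camera_matrix"]),np.array(c["eye"]),Ro.from_euler("xyz",c["rotation"]).as_matrix())
def ray(n,p):
    K,e,R=C[n]; d=np.linalg.solve(K,[p[0],p[1],1.]); d=R@(d*[1,-1,-1]); return e,d/np.linalg.norm(d)
def plane(n,p,z):
    e,d=ray(n,p); return e+d*(z-e[2])/d[2]
def proj(n,X):
    K,e,R=C[n]; q=(R.T@(np.array(X)-e))*[1,-1,-1]; q=K@q; return q[:2]/q[2]
def tri(ps,pt):
    (a,u),(b,v)=ray("scene",ps),ray("top",pt)
    t=np.linalg.lstsq(np.c_[u,-v],b-a,rcond=None)[0]; A,B=a+t[0]*u,b+t[1]*v
    return (A+B)/2,np.linalg.norm(A-B)
E
python3 - <<'E'
import cv2,numpy as np
s=cv2.imread("pics/scene0.png");t=cv2.imread("pics/top0.png")
def cr(im,x,y,w,h,k): return cv2.resize(im[y:y+h,x:x+w],None,fx=k,fy=k,interpolation=cv2.INTER_CUBIC)
o=np.zeros((600,800,3),np.uint8)
def put(a,x,y): o[y:y+a.shape[0],x:x+a.shape[1]]=a
put(cr(s,105,140,80,66,5),0,0)     # scene nose 400x330
put(cr(t,310,170,66,66,5),405,0) # top wrench 330x330
put(cr(s,240,160,120,60,3.3),0,335) #scene rack 396x198
put(cr(t,168,186,100,48,3.9),405,335)
cv2.imwrite("pics/crops.png",o)
E
```

```text
(no output)
```

View pics/crops.png

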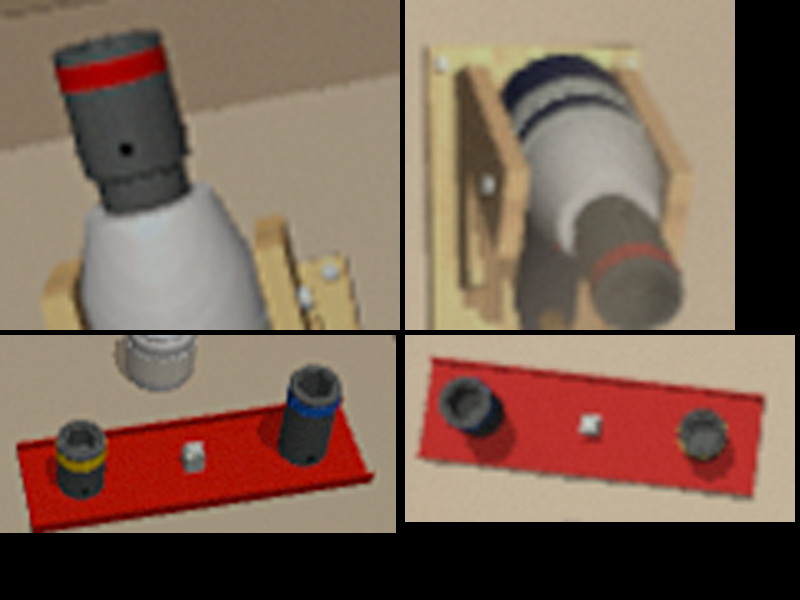

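```bash
cat > m.py <<'E'
from h import *
s=cv2.imread("pics/scene0.png");t=cv2.imread("pics/top0.png"); I={"scene":s,"top":t}
def comp(m,near):
    n,l,st,ce=cv2.connectedComponentsWithStats(m.astype(np.uint8))
    i=min((i for i in range(1,n) if st[i,4]>=6),key=lambda i:np.hypot(*(ce[i]-near))); return l==i,ce[i],st[i]
def quad(m):
    h=cv2.convexHull(np.argwhere(m)[:,::-1].astype(np.int32))
    return cv2.approxPolyN(h,4,ensure_convex=True).reshape(-1,2) if hasattr(cv2,"approxPolyN") else cv2.boxPoints(cv2.minAreaRect(h))
hsv={k:cv2.cvtColor(v,cv2.COLOR_BGR2HSV).astype(int) for k,v in I.items()}
def red(n): h=hsv[n]; return ((h[...,0]<8)|(h[...,0]>172))&(h[...,1]>150)&(h[...,2]>60)
rk={}
for n,p in(("scene",(298,200)),("top",(215,210))):
    m,c,st=comp(cv2.morphologyEx(red(n).astype(np.uint8),cv2.MORPH_CLOSE,np.ones((3,3))),p); q=quad(m)
    W=np.array([plane(n,x,.006) for x in q]); print("rack",n,st[4],q.tolist(),W[:,:2].round(4).tolist(),"ctr",W.mean(0).round(4),"edges",[np.round(np.linalg.norm(W[i]-W[i-1]),3) for i in range(4)])
    for i in range(4):
        d=W[i]-W[i-1]
        if np.linalg.norm(d)>.2: print("  yaw of long edge",np.degrees(np.arctan2(d[1],d[0])).round(2))
pp={}
for n,p in(("scene",(298.5,195)),("top",(215.4,209.5))):
    h=hsv[n]; m,c,st=comp((h[...,1]<70)&(h[...,2]>130)&(np.hypot(*(np.indices((384,512))[::-1]-np.array(p)[:,None,None]))<8),p); pp[n]=c; print("post",n,c,st[4])
print("post tri",tri(pp["scene"],pp["top"]),[plane(n,pp[n],.024) for n in pp])
bp={}
for n,p in(("scene",(127,154)),("top",(358,221))):
    m,c,st=comp(red(n),p); bp[n]=c; print("redband",n,c,st, )
print(tri(bp["scene"],bp["top"]))
for nm,a,b in(("shorthex",(126.6,149),(357,228)),("deephex",(335.8,173.9),(183.6,203.2)),("sparehex",(264.5,190.5),(244.8,211.5)),
   ("boardRL",(186,261),(314,179)),("boardRR",(129,268),(356.6,179.4))): print(nm,tri(a,b))
for n,p in(("scene",(180,240)),("top",(320,240))):
    h=hsv[n]; m=(h[...,0]>14)&(h[...,0]<32)&(h[...,1]>85)&(h[...,2]>110); m,c,st=comp(m,p); print(n,"board",st,quad(m).tolist(),[plane(n,x,.018)[:2].round(3).tolist() for x in quad(m)])
E
python3 m.py
python3 - <<'E'
import cv2,numpy as np
s=cv2.imread("pics/scene0.png");t=cv2.imread("pics/top0.png")
a=cv2.resize(s[185:275,110:195],None,fx=4.5,fy=4.5,interpolation=cv2.INTER_CUBIC);b=cv2.resize(t[170:255,305:380],None,fx=4.7,fy=4.7,interpolation=cv2.INTER_CUBIC)
o=np.zeros((410,800,3),np.uint8);o[:a.shape[0],:a.shape[1]]=a;o[:b.shape[0],400:400+b.shape[1]]=b;cv2.imwrite("pics/board.png",o)
E
```

```text
rack scene 2161 [[250, 220], [244, 192], [341, 178], [353, 204]] [[0.6017, 0.0514], [0.5019, 0.0582], [0.5272, 0.354], [0.626, 0.3506]] ctr [0.5642 0.2035 0.006 ] edges [np.float64(0.3), np.float64(0.1), np.float64(0.297), np.float64(0.099)]
  yaw of long edge -94.65
  yaw of long edge 85.1
rack top 1826 [[256, 226], [171, 217], [175, 191], [259, 201]] [[0.51, 0.0572], [0.5322, 0.3518], [0.6234, 0.3435], [0.5973, 0.0493]] ctr [0.5657 0.2005 0.006 ] edges [np.float64(0.088), np.float64(0.295), np.float64(0.092), np.float64(0.295)]
  yaw of long edge 85.68
  yaw of long edge -95.07
post scene [298.16666667 194.5       ] 18
post top [214.64705882 208.41176471] 17
post tri (array([0.5650982 , 0.20228286, 0.0247556 ]), np.float64(0.002854899940571413)) [array([0.56483291, 0.20393177, 0.024     ]), array([0.56479091, 0.20096746, 0.024     ])]
redband scene [126.75438596 153.85087719] [116 149  22  10 114]
redband top [216.57715541 209.35584843] [ 172  192   88   35 1821]
(array([ 0.57213218, -0.01567417,  0.37859986]), np.float64(0.36954461584415965))
shorthex (array([ 0.49746311, -0.21813626,  0.26392368]), np.float64(0.006436586242346878))
deephex (array([0.57291119, 0.30024717, 0.09505519]), np.float64(0.009200035587302365))
sparehex (array([0.55445032, 0.10134823, 0.06478292]), np.float64(0.009323466270465713))
boardRL (array([ 0.68143523, -0.14147367,  0.00697173]), np.float64(0.002067688360133279))
boardRR (array([ 0.67922011, -0.28202018,  0.03605006]), np.float64(0.006197797747617728))
scene board [ 113  183   75   95 2567] [[129, 278], [112, 193], [171, 180], [187, 262]] [[0.697, -0.285], [0.413, -0.316], [0.41, -0.144], [0.691, -0.138]]
top board [314 179  38  68 864] [[315, 240], [313, 178], [328, 184], [356, 251]] [[0.468, -0.145], [0.683, -0.137], [0.663, -0.19], [0.434, -0.286]]
```

View pics/board.png

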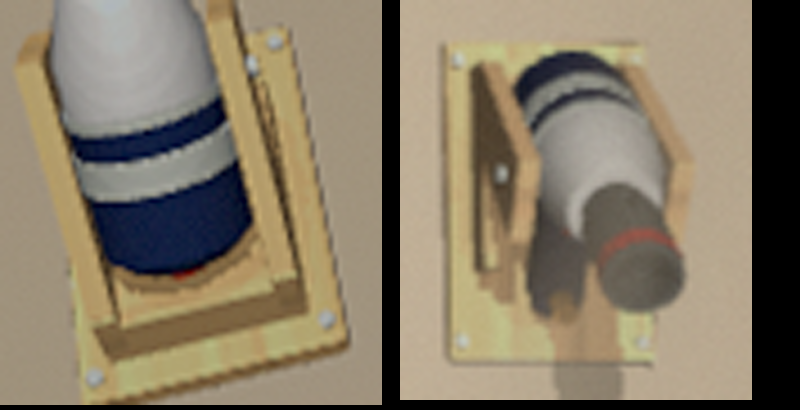

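```bash
python3 - <<'E'
from h import *
T={"RL":(314.5,179.4),"RR":(357.8,179.6),"FR":(359.2,247),"FL":(315,247)}
S={"RL":(187.3,260),"RR":(128.2,274),"FL":(174.4,191.7)}
for k in S: print(k,tri(S[k],T[k]))
for z in(.012,.018):
  for n,D in(("top",T),("scene",S)):
    W={k:plane(n,D[k],z)[:2] for k in D}
    a=lambda p,q:np.degrees(np.arctan2(*(W[q]-W[p])[::-1])).round(2)
    print(n,z,{k:v.round(4).tolist() for k,v in W.items()},"yaw F->R",a("FL","RL"),"R->L -90",a("RR","RL")-90, "len",np.linalg.norm(W["RL"]-W["FL"]),np.linalg.norm(W["RR"]-W["RL"]))
    if n=="top": print(a("FR","RR"),a("FR","FL")-90)
    # origin from RL with yaw
s=cv2.imread("pics/scene0.png");t=cv2.imread("pics/top0.png")
P={}
for n,im,p in(("scene",s,(127,154)),("top",t,(357,222))):
    b=im.astype(int); m=(b[...,2]>1.7*b[...,1])&(b[...,2]>70); yy,xx=np.nonzero(m); k=np.hypot(xx-p[0],yy-p[1])<14; print(n,"band",xx[k].mean(),yy[k].mean(),k.sum(),xx[k].min(),xx[k].max(),yy[k].min(),yy[k].max()); P[n]=(xx[k].mean(),yy[k].mean())
print(tri(P["scene"],P["top"]))
E
```

```text
RL (array([ 0.67998367, -0.14026131,  0.0089551 ]), np.float64(0.007359058798997965))
RR (array([ 0.68282666, -0.29108213,  0.01423975]), np.float64(0.00858143759845617))
FL (array([ 0.44448733, -0.14416418,  0.0043215 ]), np.float64(0.00736232369444188))
top 0.012 {'RL': [0.679, -0.1434], 'RR': [0.6832, -0.2962], 'FR': [0.4484, -0.2985], 'FL': [0.444, -0.1466]} yaw F->R 0.76 R->L -90 1.5600000000000023 len 0.23506980606426314 0.15276831691565054
0.56 1.6599999999999966
scene 0.012 {'RL': [0.6825, -0.1364], 'RR': [0.6825, -0.2872], 'FL': [0.4516, -0.14]} yaw F->R 0.89 R->L -90 0.01999999999999602 len 0.230900693999337 0.1507841946391554
top 0.018 {'RL': [0.6779, -0.1424], 'RR': [0.682, -0.2945], 'FR': [0.4483, -0.2968], 'FL': [0.4439, -0.1455]} yaw F->R 0.76 R->L -90 1.5600000000000023 len 0.2340138287410897 0.15208205320078538
0.56 1.6599999999999966
scene 0.018 {'RL': [0.6858, -0.136], 'RR': [0.6858, -0.2858], 'FL': [0.4564, -0.1396]} yaw F->R 0.89 R->L -90 0.01999999999999602 len 0.22941403303942073 0.14981336613422638
scene band 126.73643410852713 153.88372093023256 129 116 137 149 158
top band 357.0 219.0 1 357 357 219 219
(array([ 0.52195364, -0.21654493,  0.27226575]), np.float64(0.005532619100336547))
```

```bash
python3 -m pendant '[[[0,0,-3.5,4],[0,0,-3.5,4],[0,0,-3.5,4],[0,0,-3.5,3.9],[1.5,-1.7,0,0],[1.5,-1.7,0,0],[1.5,-1.7,0,0],[1.5,-1.7,0,0],[1.5,-1.7,0,0],[1.5,-1.7,0,0]]]' 0 60
python3 -m pendant '[[[2,-2.2,0,0],[2,-2.2,0,0],[2,-2.2,0,0],[2,-2.2,0,0],[2,-2.2,0,0],[2,-2.2,0,0],[2,-2.2,0,0],[2,-2.2,0,0],[2,-2.2,0,0],[2,-2.2,0,0]]]'
```

```text
clock: 0.93
tool_pos: [0.2698, -0.4937, 0.3372]
ee_rot: [-3.141, 0.0, 0.016]
contact_force: [1.2, 0.6, 0.4]
finger_gap: 0.0916
grip_force: 0.0
clock: 1.77
tool_pos: [0.4662, -0.2703, 0.3373]
ee_rot: [-3.141, 0.001, 0.016]
contact_force: [0.4, -0.0, -0.2]
finger_gap: 0.0916
grip_force: 0.0
```

```bash
python3 -m pendant '[[[1.4,-1.6,0,0],[1.4,-1.6,0,0],[1.0,-1.2,0,0],[0,0,0,0],[0,0,0,0]]]'; python3 - <<'E'
from h import *
print(robot.get_obs()["tool_pos"])
o=[]
for n,(x,y,w,h) in(("scene",(80,100,100,100)),("top",(310,170,100,100))):
    im=optics.grab_frame(n);cv2.imwrite(f"pics/{n}1.png",im);o.append(cv2.resize(im[y:y+h,x:x+w],(400,400),interpolation=cv2.INTER_CUBIC))
cv2.imwrite("pics/c1.png",np.hstack(o))
E
```

```text
clock: 2.18
tool_pos: [0.5031, -0.2262, 0.337]
ee_rot: [-3.141, 0.001, 0.018]
contact_force: [-1.3, -1.0, 0.3]
finger_gap: 0.0916
grip_force: 0.0
[ 0.50312637 -0.2262278   0.3370343 ]
```

View pics/c1.png

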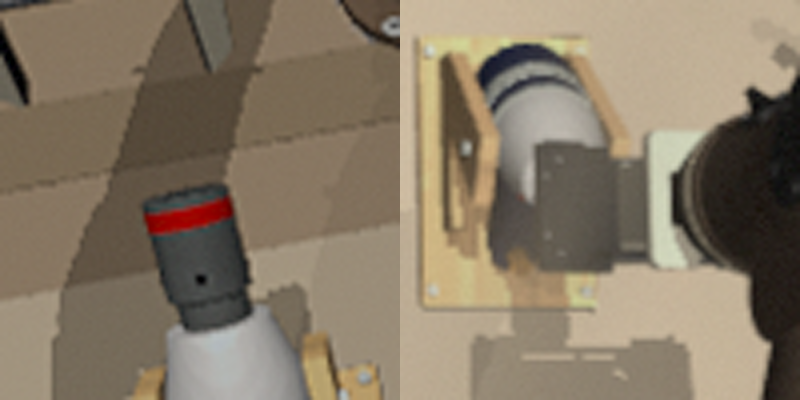

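```bash
python3 -m pendant '[[[0.3,-0.4,0,0],[0.3,-0.4,2,0],[0,0,2,0],[0,0,2,0],[0,0,2,0],[0,0,1.7,0],[0,0,1,0],[0,0,0,0],[0,0,0,0]]]'
```

```text
clock: 3.03
tool_pos: [0.5087, -0.2192, 0.2308]
ee_rot: [-3.142, 0.0, 0.015]
contact_force: [0.2, -0.7, 0.2]
finger_gap: 0.0918
grip_force: 0.0
```

```bash
python3 -m pendant '[[[0,0,0,0],[0,0,0,0],[0,0,0,0],[0,0,0,0],[0,0,0,0]]]' 1 5;python3 -m pendant '[[[0,0,0,0],[0,0,0,0],[0,0,0,0]]]'
```

```text
clock: 3.45
tool_pos: [0.5091, -0.2189, 0.231]
ee_rot: [3.141, -0.001, 0.016]
contact_force: [-0.2, -0.7, -0.6]
finger_gap: 0.063
grip_force: 0.0
clock: 3.7
tool_pos: [0.5089, -0.2187, 0.2306]
ee_rot: [-3.141, 0.0, 0.016]
contact_force: [0.7, 1.3, 2.1]
finger_gap: 0.0494
grip_force: 5.0
```

```bash
python3 -m pendant '[[[0,0,0,0],[0,0,0,0],[0,0,0,0]]]' 1 60;python3 -m pendant '[[[-0.29,0,-0.41,0],[-0.29,0,-0.41,0],[-0.29,0,-0.41,0],[-0.29,0,-0.41,0],[0,0,0,0]]]'
```

```text
clock: 3.95
tool_pos: [0.509, -0.2187, 0.2307]
ee_rot: [-3.141, -0.0, 0.016]
contact_force: [-0.2, 1.0, 2.6]
finger_gap: 0.0473
grip_force: 60.0
clock: 4.37
tool_pos: [0.4965, -0.2194, 0.2476]
ee_rot: [3.141, 0.0, 0.016]
contact_force: [0.4, -0.3, -3.8]
finger_gap: 0.0469
grip_force: 59.9
```

```bash
python3 -m pendant '[[[-0.57,0,-0.82,0],[-0.57,0,-0.82,0],[-0.57,0,-0.82,0],[-0.57,0,-0.82,0],[-0.57,0,-0.82,0],[0,0,0,0],[0,0,0,0]]]'; cat > look.py <<'E'
from h import *
import sys
def look(name,*crops):
    o=[]
    for n,X,w in crops:
        im=optics.grab_frame(n);cv2.imwrite(f"pics/{name}_{n}.png",im);u,v=proj(n,X).astype(int);y=max(0,v-w);x=max(0,u-w);o.append(cv2.resize(im[y:y+2*w,x:x+2*w],(400,400),interpolation=cv2.INTER_CUBIC)); print(n,x,y,400/2/w)
    cv2.imwrite(f"pics/{name}.png",np.hstack(o))
E
python3 -c "
from look import *
look('c2',('scene',(.49,-.22,.25),40),('top',(.49,-.22,.25),40)); print(robot.get_obs()['tool_pos'],robot.get_obs()['contact_force'])"
```

```text
clock: 4.95
tool_pos: [0.4688, -0.2198, 0.2887]
ee_rot: [3.141, -0.001, 0.016]
contact_force: [-0.7, 0.4, -5.1]
finger_gap: 0.047
grip_force: 59.9
scene 85 110 5.0
top 315 190 5.0
[ 0.46874701 -0.21941216  0.28768638] [ 0.16519264  0.08147481 -5.55874208]
```

View pics/c2.png

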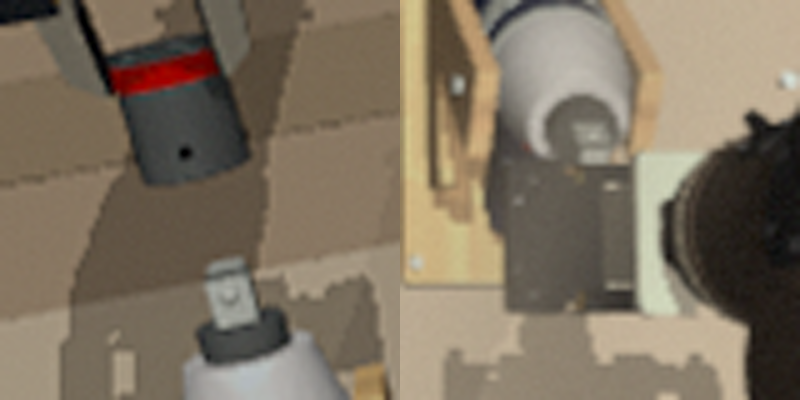

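```bash
python3 -m pendant '[[[0,0,-1,1.4],[0,-0.5,-1,1.4],[0,-1,0,1.4],[0.3,-2,0,1.5],[0.45,-3,0,0],[0.45,-3,0,0],[0.45,-3,0,0],[0.45,-3,0,0],[0.45,-3,0,0],[0.45,-3,0,0]]]'
python3 -m pendant '[[[0.45,-3,0,0],[0.45,-3,0,0],[0.45,-3,0,0],[0.45,-3,0,0],[0.45,-3,0,0],[0.3,-2,0,0],[0.3,-1.5,0,0],[0,0,0,0],[0,0,0,0]]]'
```

```text
clock: 5.88
tool_pos: [0.5154, -0.006, 0.3083]
ee_rot: [-3.142, 0.0, -0.085]
contact_force: [0.8, 0.4, -5.5]
finger_gap: 0.0471
grip_force: 59.9
clock: 6.63
tool_pos: [0.559, 0.1747, 0.3077]
ee_rot: [3.141, 0.001, -0.083]
contact_force: [0.7, -0.1, -4.7]
finger_gap: 0.0472
grip_force: 59.9
```

```bash
python3 -m pendant '[[[0.2,-1.4,0,0],[0.2,-1.35,2,0],[0,0,3,0],[0,0,3,0],[0,0,3,0],[0,0,3,0],[0,0,3,0],[0,0,3,0],[0,0,2,0],[0,0,0.8,0]]]'
python3 -m pendant '[[[0,0,0,0],[0,0,0,0]]]' - 20
python3 -m pendant '[[[0,0,0,0],[0,0,0,0]]]' - 12
python3 -c "
from look import *
look('c3',('scene',(.565,.2,.08),40),('top',(.565,.2,.08),40)); print(robot.get_obs()['tool_pos'],robot.get_obs()['contact_force'])"
```

```text
clock: 7.47
tool_pos: [0.5638, 0.1987, 0.0767]
ee_rot: [3.138, 0.004, -0.086]
contact_force: [-0.7, -0.5, -6.2]
finger_gap: 0.0474
grip_force: 59.9
clock: 7.63
tool_pos: [0.566, 0.201, 0.0807]
ee_rot: [3.142, -0.001, -0.084]
contact_force: [0.9, 0.5, -4.5]
finger_gap: 0.0486
grip_force: 19.9
clock: 7.8
tool_pos: [0.5665, 0.2019, 0.0818]
ee_rot: [-3.14, -0.003, -0.084]
contact_force: [0.1, -0.6, -5.1]
finger_gap: 0.049
grip_force: 11.9
scene 258 142 5.0
top 173 166 5.0
[0.56605648 0.20173722 0.08126437] [-0.19792561 -0.55553275 -4.61000311]
```

View pics/c3.png

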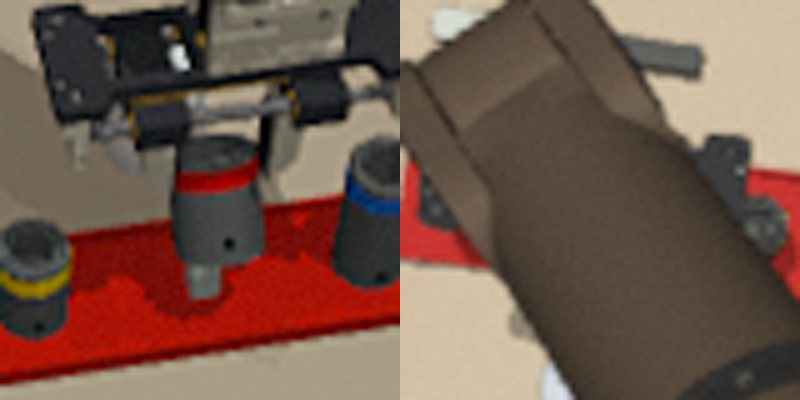

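```bash
cat > tilt.py <<'E'
from look import *
def model(G,h,r,yaw=-.084):
    u=np.array([np.cos(yaw),np.sin(yaw),0]);z=np.array([0,0,1.])
    for t in range(-10,45,5):
        a=np.radians(t);O=G+h*(np.sin(a)*u-np.cos(a)*z);E=O+r*(np.cos(a)*u+np.sin(a)*z);print(t,proj("scene",O).round(1),proj("scene",E).round(1))
def bottom(im,c):
    b=im.astype(int)
    for k in range(c-9,c+10,3): 
        col=b[165:215,k]; d=np.nonzero((col.max(1)-col.min(1)<25)&(col.max(1)<110))[0]+165; print(k,d.min() if len(d) else None,d.max() if len(d) else None,end=' | ')
    print()
E
python3 -c "
from tilt import *
model(np.array([.566,.2018,.1001]),.040,.025); bottom(cv2.imread('pics/c3_scene.png'),302)"
```

```text
-10 [297.9 185.2] [299.9 193. ]
-5 [298.2 186.3] [300.3 193.7]
0 [298.5 187.3] [300.6 194.3]
5 [298.8 188.2] [301.  194.8]
10 [299.1 189.1] [301.3 195.1]
15 [299.4 189.9] [301.7 195.3]
20 [299.7 190.6] [302.  195.4]
25 [300.  191.2] [302.3 195.4]
30 [300.3 191.7] [302.6 195.2]
35 [300.6 192.2] [302.9 194.9]
40 [300.9 192.5] [303.1 194.5]
293 165 192 | 296 165 200 | 299 165 200 | 302 165 194 | 305 165 194 | 308 170 192 | 311 165 177 |
```

```bash
python3 -m pendant '[[[0,0,0,0],[0,0,0,0],[0,0,0,0]]]' - 8; python3 -c "
from tilt import *
im=optics.grab_frame('scene');bottom(im,302)"
```

```text
clock: 8.15
tool_pos: [0.5652, 0.2015, 0.0801]
ee_rot: [3.142, -0.0, -0.083]
contact_force: [0.4, 0.4, -5.5]
finger_gap: 0.0488
grip_force: 7.9
293 165 191 | 296 165 200 | 299 165 200 | 302 165 193 | 305 165 192 | 308 165 188 | 311 165 177 |
```

```bash
cat >> tilt.py <<'E'
def dotmodel(G,h,r,yaw=-.084):
    u=np.array([np.cos(yaw),np.sin(yaw),0]);z=np.array([0,0,1.])
    for t in range(-10,45,10):
        a=np.radians(t);D=G+(h-.014)*(np.sin(a)*u-np.cos(a)*z)+r*(np.cos(a)*u+np.sin(a)*z);B=G-(.052-h)*(np.sin(a)*u-np.cos(a)*z)+r*(np.cos(a)*u+np.sin(a)*z);print(t,"dot",proj("scene",D).round(1),"band",proj("scene",B).round(1))
def dot(im,lo,hi,thr=30):
    b=im[lo[1]:hi[1],lo[0]:hi[0]].max(2); yy,xx=np.nonzero(b<thr); w=thr-b[yy,xx].astype(float); print("dot",(xx*w).sum()/w.sum()+lo[0],(yy*w).sum()/w.sum()+lo[1],len(xx))
    g=im.astype(int);m=(g[...,2]>100)&(g[...,2]>2*g[...,1]);yy,xx=np.nonzero(m[165:181,290:312]);print("band",xx.mean()+290,yy.mean()+165,len(xx))
E
python3 -c "
from tilt import *
dotmodel(np.array([.5655,.2018,.0995]),.040,.025)
for im in (cv2.imread('pics/c3_scene.png'),optics.grab_frame('scene')): dot(im,(299,185),(310,196),40)"
```

```text
-10 dot [300.4 190.7] band [302.  184.2]
0 dot [300.9 191.3] band [302.  182.6]
10 dot [301.4 191.4] band [301.9 180.9]
20 dot [301.9 191.1] band [301.7 179.2]
30 dot [302.3 190.5] band [301.5 177.4]
40 dot [302.5 189.4] band [301.2 175.6]
dot 303.25 190.25 4
band 301.20338983050846 177.76271186440678 59
dot 302.0 190.46666666666667 2
band 300.4594594594595 178.8918918918919 37
```

```bash
sed -i 's/m\[165:181,290:312\]/m[165:189,290:312]/' tilt.py; python3 -m pendant '[[[0,0,0,0],[0,0,0,0],[0,0,0,0]]]' - 6; python3 -c "
from tilt import *
for im in (cv2.imread('pics/c3_scene.png'),optics.grab_frame('scene')): dot(im,(299,185),(310,196),40)"
```

```text
clock: 8.5
tool_pos: [0.5652, 0.2014, 0.0799]
ee_rot: [3.141, 0.0, -0.083]
contact_force: [-0.4, -0.3, -5.1]
finger_gap: 0.049
grip_force: 5.9
dot 303.25 190.25 4
band 301.29411764705884 178.89705882352942 68
dot 302.0 190.36170212765958 2
band 302.5438596491228 181.24561403508773 57
```

```bash
python3 -m pendant '[[[0,0,0,0],[0,0,0,0],[0,0,0,0]]]' - 5; python3 -c "
from tilt import *
im=optics.grab_frame('scene'); dot(im,(299,185),(310,196),40);print(robot.get_obs()['contact_force'])"
```

```text
clock: 8.8
tool_pos: [0.5652, 0.2014, 0.0799]
ee_rot: [3.142, 0.0, -0.083]
contact_force: [-0.0, 0.7, -5.5]
finger_gap: 0.0493
grip_force: 4.9
dot 302.0 190.47368421052633 2
band 302.63793103448273 181.17241379310346 58
[ 0.04988604  0.1019804  -5.10280237]
```

```bash
python3 -m pendant '[[[0,0,0,0],[0,0,0,0],[0,0,0,0]]]' - 4; python3 -c "
from tilt import *
look('c4',('scene',(.565,.2,.08),40),('scene',(.53,-.22,.23),40));im=cv2.imread('pics/c4_scene.png'); dot(im,(299,185),(310,196),40);print(robot.get_obs()['contact_force'])"
```

```text
clock: 9.1
tool_pos: [0.5651, 0.2014, 0.0799]
ee_rot: [3.142, 0.0, -0.083]
contact_force: [-0.9, -0.1, -4.8]
finger_gap: 0.0485
grip_force: 3.9
scene 258 142 5.0
scene 88 128 5.0
dot 301.1666666666667 190.57142857142858 4
band 303.4909090909091 182.36363636363637 55
[ 0.34048746 -0.3001405  -5.61804724]
```

View pics/c4.png

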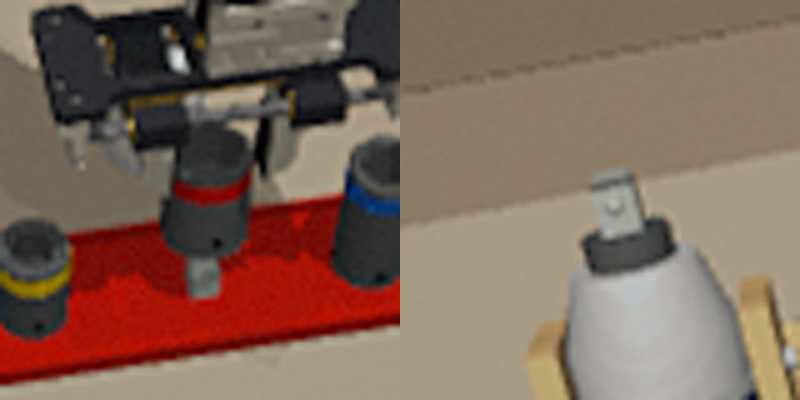

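```bash
python3 -m pendant '[[[0,0,0.8,0],[0,0,0.8,0],[0,0,0.8,0],[0,0,0.8,0],[0,0,0,0]]]' - 6;  python3 -m pendant '[[[0,0,0.6,0],[0,0,0.6,0],[0,0,0.5,0],[0,0,0,0]]]'
```

```text
clock: 9.62
tool_pos: [0.5639, 0.2008, 0.0455]
ee_rot: [3.14, 0.003, -0.083]
contact_force: [0.2, -0.6, -6.4]
finger_gap: 0.0484
grip_force: 5.9
clock: 9.95
tool_pos: [0.5671, 0.2021, 0.0314]
ee_rot: [-3.14, -0.003, -0.084]
contact_force: [2.0, 0.3, 0.5]
finger_gap: 0.0492
grip_force: 6.0
```

```bash
python3 -m pendant '[[[0,0,0.2,0],[0,0,0.1,0],[0,0,0,0]]]';  python3 -m pendant '[[[0,0,0,0],[0,0,0,0],[0,0,0,0],[0,0,0,0],[0,0,0,0]]]' 0.15 10; python3 -c "
from tilt import *
im=optics.grab_frame('scene');cv2.imwrite('pics/s5.png',im);im=im.astype(int)
# hex top: dump dark/red columns
for c in range(290,310,3):
  print(c,''.join('R' if p[2]>2*p[1] and p[2]>90 else ('#' if p.max()<115 and p.max()-p.min()<30 else '.') for p in im[160:215,c]))
G=np.array([.565,.202,.006])
for z,n in((0,'bot'),(.014,'dot'),(.052,'band')): print(n,proj('scene',G+[.025,0,z]).round(1))
print('hexfar',proj('scene',G+[-.025,0,.062]).round(1))"
```

```text
clock: 10.2
tool_pos: [0.5677, 0.2022, 0.0295]
ee_rot: [-3.14, -0.005, -0.084]
contact_force: [2.5, -0.2, 6.4]
finger_gap: 0.0499
grip_force: 6.0
clock: 10.62
tool_pos: [0.565, 0.2014, 0.0277]
ee_rot: [3.141, 0.0, -0.083]
contact_force: [-0.6, 0.0, -0.5]
finger_gap: 0.0761
grip_force: 0.0
290 #######..#####.#######....R..RRR..#######.RRRRRRRRRRRR.
293 ########.#####.#################.RR.########RRRRRRRRRR.
296 ###...########..##################.RR########RRRRRRRR..
299 #.#...###.###....#################RRRR#######.RRRRRRR..
302 ..#..####.###....#################RRR########RRRRRRR...
305 .....###.###.....##..############RR.######RRRRRRRRRR...
308 .#..##...###....###....RR.#.RRRRRRRRRRRRRRRRRRRRRRR....
bot [299.9 205.2]
dot [300.2 202.3]
band [301.3 194.3]
hexfar [295.8 178.5]
```

```bash
python3 -m pendant '[[[0,0,-2,0],[0,0,-3,0],[0,0,-3,0],[0,0,-2,0],[0,-1,0,0],[0,-3,0,0],[0,-3,0,0],[0,-2,0,0],[0,-1,0,0],[0,0,0,0]]]'; python3 -m pendant '[[[0,0,0,0]]]'; python3 - <<'E'
from h import *
im=optics.grab_frame("scene");cv2.imwrite("pics/s6.png",im);g=im.astype(int)
B=lambda p:(p[0]>1.5*p[2]) & (p[0]>60)
m=(g[...,0]>1.5*g[...,2])&(g[...,0]>50);m[:,:320]=0;m[:,350:]=0;m[:165]=0;m[200:]=0
yy,xx=np.nonzero(m);print("blueband",xx.min(),xx.max(),yy.min(),yy.max(),xx.mean(),len(xx))
for D in((.5734,.3017,0),(.5734,.298,0)): print([proj("scene",np.array(D)+[0.022*c,.022*s,.086]).round(1).tolist() for c,s in((0,-1),(1,0),(0,1))])
E
```

```text
clock: 11.5
tool_pos: [0.5724, 0.3041, 0.1272]
ee_rot: [-3.141, 0.001, -0.08]
contact_force: [-0.8, 0.2, -0.3]
finger_gap: 0.0782
grip_force: 0.0
clock: 11.58
tool_pos: [0.5733, 0.3004, 0.1272]
ee_rot: [3.14, 0.001, -0.083]
contact_force: [0.3, -1.2, -0.6]
finger_gap: 0.0781
grip_force: 0.0
blueband 327 342 176 185 333.71875 64
[[326.8, 177.8], [337.2, 182.1], [341.6, 174.5]]
[[325.5, 178.0], [335.9, 182.4], [340.4, 174.8]]
```

```bash
python3 -m pendant '[[[0,0,1.5,0],[0,0,2,0],[0,0,2,0],[0,0,1.5,0],[0,0,0.6,0],[0,0,0,0]]]'; python3 -m pendant '[[[0,0,0,0],[0,0,0,0],[0,0,0,0],[0,0,0,0],[0,0,0,0],[0,0,0,0]]]' 1 6
```

```text
clock: 12.13
tool_pos: [0.5731, 0.2985, 0.0504]
ee_rot: [3.139, 0.002, -0.085]
contact_force: [-0.7, -0.4, -0.6]
finger_gap: 0.0781
grip_force: 0.0
clock: 12.63
tool_pos: [0.5738, 0.3013, 0.0524]
ee_rot: [-3.141, -0.001, -0.083]
contact_force: [-1.0, 1.2, 1.6]
finger_gap: 0.0436
grip_force: 6.0
```

```bash
python3 -m pendant '[[[0,0,0,0],[0,0,-0.4,0],[0,0,-0.5,0],[0,0,-0.5,0],[0,0,-0.5,0],[0,0,0,0],[0,0,0,0]]]' - 25
```

```text
clock: 13.22
tool_pos: [0.5737, 0.3012, 0.0713]
ee_rot: [-3.141, -0.001, -0.083]
contact_force: [-0.0, 0.0, -6.2]
finger_gap: 0.0431
grip_force: 25.0
```

```bash
python3 -m pendant '[[[-0.3,0,0,0],[-0.5,0,0.05,0],[-0.5,0,0.1,0],[-0.5,0,0.13,0],[-0.46,0,0.16,0],[0,0,0,0]]]'; python3 -m pendant '[[[-0.4,0,0.2,0],[-0.4,0,0.23,0],[-0.4,0,0.25,0],[-0.38,0,0.26,0],[0,0,0,0],[0,0,0,0]]]'; python3 -c "
from tilt import *
im=optics.grab_frame('scene');cv2.imwrite('pics/s7.png',im);b=im.astype(int)
m=(b[...,0]>1.5*b[...,2])&(b[...,0]>50);m[:,:310]=0;m[:,350:]=0;m[:150]=0;m[210:]=0
yy,xx=np.nonzero(m);print('blue',xx.mean(),yy.mean(),len(xx),xx.min(),xx.max(),yy.min(),yy.max())
o=robot.get_obs();G=o['tool_pos']+[0,0,.0188];print(o['tool_pos'],o['contact_force'])
u=np.array([np.cos(-.083),np.sin(-.083),0]);z=np.array([0,0,1.])
for t in range(0,46,5):
  a=np.radians(t);ax=-np.sin(a)*u+np.cos(a)*z;n=np.cos(a)*u+np.sin(a)*z
  print(t,'band',proj('scene',G+.0135*ax+.022*n).round(1),'dot',proj('scene',G-.051*ax+.022*n).round(1),'end',proj('scene',G-.065*ax+.022*n).round(1))
"
```

```text
clock: 13.72
tool_pos: [0.5496, 0.3031, 0.0662]
ee_rot: [3.141, 0.001, -0.082]
contact_force: [1.8, -0.6, -6.3]
finger_gap: 0.0432
grip_force: 25.0
clock: 14.22
tool_pos: [0.5349, 0.3045, 0.0569]
ee_rot: [-3.142, 0.0, -0.083]
contact_force: [1.2, 0.9, -3.7]
finger_gap: 0.0433
grip_force: 25.0
blue 331.8082191780822 168.73972602739727 73 325 339 165 171
[0.53519465 0.30445545 0.05700971] [ 1.2832159   0.47008242 -4.80920102]
0 band [332.5 171. ] dot [329.5 185.2] end [328.8 188.1]
5 band [332.5 170.2] dot [330.  185.9] end [329.5 189.1]
10 band [332.4 169.4] dot [330.5 186.5] end [330.1 190. ]
15 band [332.3 168.6] dot [331.  186.9] end [330.8 190.8]
20 band [332.2 167.8] dot [331.6 187.3] end [331.4 191.3]
25 band [332.1 167. ] dot [332.1 187.4] end [332.  191.7]
30 band [332.  166.3] dot [332.5 187.5] end [332.7 192. ]
35 band [331.8 165.5] dot [333.  187.4] end [333.3 192. ]
40 band [331.6 164.7] dot [333.5 187.1] end [333.9 191.9]
45 band [331.4 164. ] dot [333.9 186.7] end [334.4 191.5]
```

```bash
python3 -c "
import cv2
im=cv2.imread('pics/s7.png')[140:215,290:380];cv2.imwrite('pics/c7.png',cv2.resize(im,None,fx=8,fy=8,interpolation=cv2.INTER_CUBIC))"
```

```text
(no output)
```

View pics/c7.png

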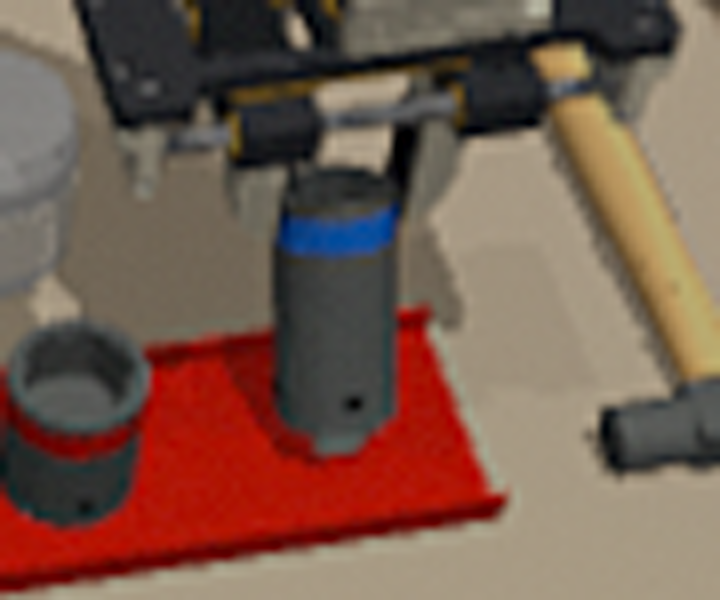

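```bash
python3 -m pendant '[[[-0.25,0,0.08,0],[-0.25,0,0.08,0],[-0.25,0,0.08,0],[0,0,0,0],[0,0,0,0]]]'; python3 -c "
from tilt import *
im=optics.grab_frame('scene');cv2.imwrite('pics/s8.png',im)
for f in('pics/s7.png','pics/s8.png'):
  b=cv2.imread(f).astype(int)
  m=(b[...,0]>1.5*b[...,2])&(b[...,0]>50);m[:,:310]=0;m[:,350:]=0;m[:150]=0;m[210:]=0
  yy,xx=np.nonzero(m);print('blue',xx.mean(),yy.mean(),len(xx))
  p=b[184:196,329:340].max(2);w=np.clip(45-p,0,None).astype(float);Y,X=np.indices(p.shape);print('dot',(X*w).sum()/w.sum()+329,(Y*w).sum()/w.sum()+184,(w>0).sum())
"
```

```text
clock: 14.68
tool_pos: [0.5276, 0.3047, 0.0547]
ee_rot: [3.141, 0.0, -0.083]
contact_force: [2.4, 0.4, -4.3]
finger_gap: 0.0432
grip_force: 25.0
blue 331.8082191780822 168.73972602739727 73
dot 333.7368421052632 190.0 2
blue 330.8243243243243 167.0810810810811 74
dot 333.42424242424244 189.0 2
```

```bash
python3 -m pendant '[[[0,0,0,0],[0,0,-1,0],[0,0,-2,0],[0,0,-3.5,0],[0,0,-3.5,0],[0,0,-3.5,-1.4],[0,0,-3.5,-1.4],[0,0,-3.5,-1.4],[0,0,-3,-1.5],[0,0,-1.5,0]]]' - 60; python3 -m pendant '[[[-0.2,1,0,0],[-0.3,2,0,0],[-0.4,3,0,0],[-0.4,3,0,0],[-0.4,3,0,0],[-0.4,3,0,0],[-0.4,3,0,0],[-0.4,3,0,0],[-0.4,3,0,0],[-0.4,3,0,0]]]'
python3 -c "
from h import *
for a,b in(((130.6,162.6),(353,220.4)),((134,176),(353,215.6))): print(tri(a,b))
D=np.array([.532,-.2187,.216]);u=np.array([np.cos(.016),np.sin(.016),0])
T=D-.574*.028*u+[0,0,.819*.028]
print(T,[proj(n,X).round(1) for X in(T,D) for n in('scene','top')])"
```

```text
clock: 15.57
tool_pos: [0.5273, 0.3062, 0.3097]
ee_rot: [-3.139, -0.003, 0.019]
contact_force: [0.4, 1.3, -6.0]
finger_gap: 0.0427
grip_force: 60.0
clock: 16.4
tool_pos: [0.4928, 0.0326, 0.3033]
ee_rot: [3.141, 0.003, 0.016]
contact_force: [1.1, -0.1, -5.8]
finger_gap: 0.0429
grip_force: 60.0
(array([ 0.52035296, -0.21502249,  0.23970297]), np.float64(0.003634225461196192))
(array([ 0.53710482, -0.21911123,  0.21096223]), np.float64(0.010883955696778237))
[ 0.51593006 -0.21895714  0.238932  ] [array([128.1, 161.8]), array([353.7, 222. ]), array([131.1, 173. ]), array([351.4, 217. ])]
```

```bash
python3 -m pendant '[[[-0.2,3,0,0],[-0.2,3,0,0],[-0.2,3,0,0],[-0.2,3,0,0],[-0.2,3,0,0],[-0.2,3,0,0],[-0.2,3,0,0],[-0.2,2,0,0],[0,1,0,0],[0,0,0,0]]]';python3 -m pendant '[[[0,0,0,0],[0,0,0,0]]]'
```

```text
clock: 17.23
tool_pos: [0.481, -0.2084, 0.3033]
ee_rot: [-3.141, 0.003, 0.012]
contact_force: [-1.0, 0.4, -6.8]
finger_gap: 0.0427
grip_force: 60.0
clock: 17.4
tool_pos: [0.4827, -0.204, 0.3042]
ee_rot: [-3.14, 0.001, 0.018]
contact_force: [-0.2, 0.6, -6.1]
finger_gap: 0.0426
grip_force: 60.0
```

```bash
python3 -m pendant '[[[-0.4,0.6,0,0],[-0.4,0.6,0,0],[0,0.4,0.6,0],[0,0,0.8,0],[0,0,0.8,0],[0,0,0,0],[0,0,0,0],[0,0,0,0]]]'; python3 -c "
from look import *
look('c9',('scene',(.5,-.22,.26),36),('top',(.5,-.22,.26),36)); o=robot.get_obs();print(o['tool_pos'],o['contact_force'])"
```

```text
clock: 18.07
tool_pos: [0.4755, -0.2217, 0.2826]
ee_rot: [-3.141, 0.0, 0.017]
contact_force: [0.5, 0.4, -5.8]
finger_gap: 0.0426
grip_force: 60.0
scene 88 115 5.555555555555555
top 320 191 5.555555555555555
[ 0.47566596 -0.22184892  0.28305925] [ 0.52324257  0.05554823 -5.94104828]
```

View pics/c9.png

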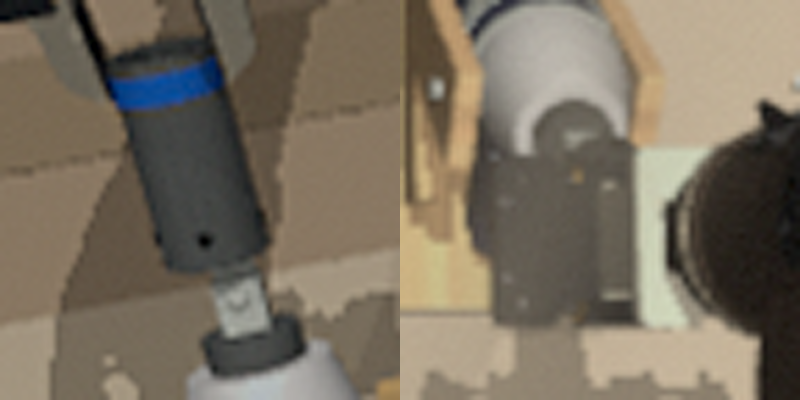

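```bash
python3 -c "
from h import *
u=np.array([np.cos(.016),np.sin(.016),0]);z=np.array([0,0,1.]);y=np.cross(z,u)
D=np.array([.534,-.2187,.216]);a=np.radians(35);ax=-np.sin(a)*u+np.cos(a)*z;n=np.cos(a)*u+np.sin(a)*z
print('ball',proj('scene',D+.014*ax+.011*n),'obs 131.0 168.6')
G=np.array([.4756,-.2218,.2829+.0188])
for t in(25,30,35,40):
  b=np.radians(t);bx=-np.sin(b)*u+np.cos(b)*z;m=np.cos(b)*u+np.sin(b)*z
  O=G-.065*bx; print(t,'dot',proj('scene',O+.014*bx+.022*m),'band',proj('scene',O+.0785*bx+.022*m),'O in drive (x,y,z)',((O-D)@n*1e3).round(1),((O-D)@y*1e3).round(1),((O-D)@ax*1e3).round(1))
print('obs dot 124.9 158.2 band',88+167/5.556,115+88/5.556)
for d in(-.005,0,.005): print(d,proj('scene',D+.014*ax+.011*n+d*y),proj('scene',D+.014*ax+.011*n+d*n))
"
```

```text
ball [129.25010382 169.07743866] obs 131.0 168.6
25 dot [124.20279979 154.92125723] band [116.2801513  128.63701616] O in drive (x,y,z) -10.0 -2.2 39.7
30 dot [123.85269693 154.76392494] band [116.08226649 127.68241177] O in drive (x,y,z) -4.4 -2.2 39.0
35 dot [123.45873642 154.42516992] band [115.90426232 126.75674595] O in drive (x,y,z) 1.3 -2.2 38.7
40 dot [123.02328123 153.90476063] band [115.74757595 125.86760353] O in drive (x,y,z) 6.9 -2.2 39.0
obs dot 124.9 158.2 band 118.05759539236861 130.8387329013679
-0.005 [127.08842341 169.52973162] [129.43360903 168.5935688 ]
0 [129.25010382 169.07743866] [129.25010382 169.07743866]
0.005 [131.40806811 168.62592323] [129.0647419  169.56620435]
```

```bash
python3 -m pendant '[[[0,-0.2,0,0],[0.23,0,0.33,0],[0.23,0,0.33,0],[0.23,0,0.33,0],[0,0,0,0]]]';python3 -m pendant '[[[0.17,0,0.25,0],[0.17,0,0.25,0],[0,0,0,0]]]'
```

```text
clock: 18.58
tool_pos: [0.4824, -0.2205, 0.2765]
ee_rot: [3.139, -0.002, 0.016]
contact_force: [-14.2, 0.9, 27.7]
finger_gap: 0.0429
grip_force: 60.1
clock: 18.83
tool_pos: [0.4859, -0.2202, 0.2704]
ee_rot: [3.14, -0.003, 0.016]
contact_force: [-4.8, 0.6, 2.3]
finger_gap: 0.0426
grip_force: 60.0
```

```bash
python3 -m pendant '[[[0.12,0,0.16,0],[0.12,0,0.16,0],[0,0,0,0]]]';python3 -m pendant '[[[0.12,0,0.16,0],[0.12,0,0.16,0],[0,0,0,0]]]'; python3 -c "
from h import *
im=optics.grab_frame('scene');cv2.imwrite('pics/s10.png',im)
for f in('pics/c9_scene.png','pics/s10.png'):
  b=cv2.imread(f).astype(int)
  m=(b[...,0]>1.5*b[...,2])&(b[...,0]>50);m[:,:100]=0;m[:,150:]=0;m[:115]=0;m[160:]=0
  yy,xx=np.nonzero(m);print('blue',xx.mean(),yy.mean(),len(xx))
  p=b[150:180,118:140].max(2);w=np.clip(40-p,0,None).astype(float);Y,X=np.nonzero(w);print('dark',[(x+118,y+150,int(w[y,x])) for x,y in zip(X,Y)][:12])
"
```

```text
clock: 19.08
tool_pos: [0.4877, -0.2197, 0.264]
ee_rot: [-3.141, 0.001, 0.016]
contact_force: [-0.1, -0.2, -4.8]
finger_gap: 0.0429
grip_force: 59.9
clock: 19.33
tool_pos: [0.4905, -0.2197, 0.2605]
ee_rot: [-3.141, 0.001, 0.016]
contact_force: [0.3, 0.3, -7.7]
finger_gap: 0.0427
grip_force: 59.9
blue 117.64516129032258 130.1451612903226 124
dark [(np.int64(134), np.int64(153), 12), (np.int64(134), np.int64(154), 6), (np.int64(134), np.int64(155), 3), (np.int64(124), np.int64(157), 11), (np.int64(124), np.int64(158), 40), (np.int64(125), np.int64(158), 27), (np.int64(135), np.int64(158), 1)]
blue 121.59166666666667 141.575 120
dark [(np.int64(134), np.int64(151), 2), (np.int64(135), np.int64(154), 3), (np.int64(135), np.int64(155), 1), (np.int64(136), np.int64(157), 3), (np.int64(136), np.int64(158), 1), (np.int64(138), np.int64(162), 11), (np.int64(138), np.int64(163), 10), (np.int64(138), np.int64(164), 6), (np.int64(138), np.int64(165), 4), (np.int64(120), np.int64(166), 1), (np.int64(139), np.int64(167), 6), (np.int64(128), np.int64(168), 9)]
```

```bash
python3 -c "
from h import *
b=cv2.imread('pics/s10.png').astype(int)
print(b[140:184,112:150].max(2)//10)
" | tr -d ',' ; python3 -m pendant '[[[0,0.2,0,0],[0,0.2,0,0],[0,0,0,0]]]';python3 -m pendant '[[[0,-0.4,0,0],[0,-0.4,0,0],[0,0,0,0]]]';python3 -m pendant '[[[0,0.2,0,0],[0,0.2,0,0],[0,0,0,0]]]'
```

```text
[[ 6  6  9 ... 13 13 13]
 [ 8 11 12 ... 13 13 13]
 [ 7 12 13 ... 13 13 13]
 ...
 [11 11 11 ... 13 12 10]
 [11 12 11 ... 14 12 11]
 [11 11 11 ... 14 13 12]]
clock: 19.63
tool_pos: [0.4906, -0.2206, 0.2606]
ee_rot: [-3.137, 0.001, 0.019]
contact_force: [-0.4, 9.1, -8.5]
finger_gap: 0.0428
grip_force: 60.1
clock: 19.88
tool_pos: [0.4902, -0.2181, 0.2612]
ee_rot: [3.138, -0.0, 0.014]
contact_force: [0.4, -6.0, -12.6]
finger_gap: 0.043
grip_force: 59.8
clock: 20.13
tool_pos: [0.4903, -0.2191, 0.2612]
ee_rot: [-3.14, 0.001, 0.017]
contact_force: [-0.2, 3.3, -9.6]
finger_gap: 0.0429
grip_force: 59.9
```

```bash
python3 -m pendant '[[[0.12,0,0.16,0],[0.12,0,0.16,0],[0,0,0,0]]]';python3 -m pendant '[[[0.12,0,0.16,0],[0.12,0,0.16,0],[0,0,0,0]]]'
```

```text
clock: 20.38
tool_pos: [0.4929, -0.2197, 0.258]
ee_rot: [3.141, 0.0, 0.016]
contact_force: [-0.6, 0.2, -8.7]
finger_gap: 0.0429
grip_force: 59.9
clock: 20.63
tool_pos: [0.4935, -0.2199, 0.2557]
ee_rot: [3.141, 0.003, 0.016]
contact_force: [-11.7, 1.2, 4.3]
finger_gap: 0.0429
grip_force: 60.0
```

```bash
python3 -m pendant '[[[0.12,0,0.16,0],[0.12,0,0.16,0],[0,0,0,0]]]';python3 -m pendant '[[[0.06,0,0.08,0],[0.06,0,0.08,0],[0,0,0,0],[0,0,0,0]]]'
```

```text
clock: 20.88
tool_pos: [0.4934, -0.22, 0.255]
ee_rot: [3.141, 0.005, 0.015]
contact_force: [-29.8, 5.8, 33.9]
finger_gap: 0.0428
grip_force: 60.3
clock: 21.22
tool_pos: [0.4935, -0.2201, 0.2549]
ee_rot: [3.14, 0.006, 0.014]
contact_force: [-39.4, 8.0, 47.1]
finger_gap: 0.0427
grip_force: 60.5
```

```bash
python3 -m pendant '[[[-0.12,0,-0.16,0],[-0.12,0,-0.16,0],[0,0,0,0]]]'; python3 -c "
from h import *
np.set_printoptions(linewidth=200,threshold=9999)
im=optics.grab_frame('scene');cv2.imwrite('pics/s11.png',im)
for f in('pics/scene0.png','pics/s11.png'):
  b=cv2.imread(f).astype(int).max(2);print(b[162:186,120:142]//10)
print(robot.get_obs()['tool_pos'])"
```

```text
clock: 21.47
tool_pos: [0.4933, -0.2199, 0.2552]
ee_rot: [3.141, 0.004, 0.015]
contact_force: [-21.6, 3.6, 16.3]
finger_gap: 0.0429
grip_force: 60.1
[[ 5  6  7  7  7  7  7  7  7  7  7  7  7  6  6  6  6  5  4  4  5 11]
 [ 5  6  7  6  6  7  7  7  7  7  7  7  6  6  6  6  6  5  5  4  4 11]
 [ 5  5  6  6  6  7  7  7  7  7  7  7  6  6  6  6  6  5  5  4  3  9]
 [ 5  5  6  7  6  7  7  7  7  7  7  7  7  6  6  6  6  5  5  4  3  4]
 [ 4  5  6  7  7  6  7  7  7  7  7  7  7  7  6  6  6  6  5  5  4  4]
 [ 3  5  6  6  6  6  7  7  7  7  7  7  7  6  6  6  6  6  5  5  4  3]
 [ 3  5  6  6  6  7  7  7  7  5  5  6  7  7  6  6  6  6  5  5  4  3]
 [ 6  5  6  6  6  6  7  7  6  1  0  4  7  7  7  6  6  6  5  5  4  3]
 [ 7  4  5  6  6  7  6  7  7  2  0  4  7  7  6  6  6  6  6  5  4  3]
 [12  4  5  6  6  6  7  7  7  6  5  6  7  7  6  6  6  6  6  5  5  6]
 [15  7  4  6  6  6  7  6  7  7  7  7  7  7  7  6  6  6  6  5  4  7]
 [15 10  4  5  6  7  7  7  7  7  7  7  7  7  7  6  5  4  5  4  3  6]
 [16 13  3  5  6  6  7  7  7  7  7  7  6  5  6  5  6  4  4  5  5  4]
 [16 15  8  5  5  5  6  5  5  5  5  5  6  5  5  6  7  
[... 1700 characters left out ...]
  7  6  7  7  7  7  7  7  7  6  6  5  4]
 [11 12 12 11  7  5  6  6  7  7  7  7  7  8  7  7  7  7  6  6  5  4]
 [12 12 12 12  9  4  6  6  7  7  7  7  8  7  7  7  7  7  6  6  5  3]
 [11 11 11 12 11  5  5  6  6  7  7  7  7  7  7  7  7  6  6  5  5  9]
 [11 12 11 12 12  7  5  6  6  7  7  7  7  7  7  6  6  6  7  9 12 14]
 [11 11 12 13 14 11  3  5  6  6  6  6  6  6  6  7  9 12 13 15 17 17]
 [11 12 13 14 15 14  8  7  6  7  8  9 11 12 12 14 15 17 18 18 17 17]
 [11 12 15 15 15 14 13 13 12 13 14 14 16 17 17 18 18 18 19 18 17 17]
 [11 12 14 14 15 15 16 16 17 17 17 17 18 19 19 19 19 18 18 18 17 17]
 [11 12 13 14 15 16 16 17 17 18 18 18 18 18 18 18 18 18 18 18 17 17]]
[ 0.49333131 -0.21992258  0.25520079]
```

```bash
python3 -m pendant '[[[-0.15,0,-0.12,0],[-0.15,0,-0.1,0],[0,0,0,0]]]'; python3 -m pendant '[[[0,0,0,0],[0,0,0,0],[0,0,0,0],[0,0,0,0],[0,0,0,0],[0,0,0,0]]]' 0 10; python3 -m pendant '[[[0,0,-1,0],[0,0,-2,0],[0,0,-3,0],[0,0,-3,0],[-2,0,-3,0],[-2,0,0,0],[0,0,0,0],[0,0,0,0]]]'
python3 -c "
from h import *
np.set_printoptions(linewidth=200,threshold=9999)
im=optics.grab_frame('scene');cv2.imwrite('pics/s12.png',im)
b=im.astype(int).max(2);print(b[167:176,124:140]//10)
for f in('pics/s11.png','pics/s12.png'):
  b=cv2.imread(f).astype(int); m=(b[...,0]>1.5*b[...,2])&(b[...,0]>50);m[:,:100]=0;m[:,150:]=0;m[:115]=0;m[165:]=0
  yy,xx=np.nonzero(m);print('blue',xx.mean(),yy.mean(),len(xx))
g=im.astype(int);print(''.join('R' if p[2]>2*p[1] and p[2]>90 else ('#' if p.max()<115 and p.max()-p.min()<30 else '.') for p in g[160:215,299]))
"
```

```text
clock: 21.77
tool_pos: [0.4929, -0.2198, 0.256]
ee_rot: [3.141, 0.0, 0.016]
contact_force: [-7.2, 0.7, -1.2]
finger_gap: 0.0427
grip_force: 60.0
clock: 22.27
tool_pos: [0.4938, -0.2198, 0.2558]
ee_rot: [3.141, -0.001, 0.016]
contact_force: [-0.3, -0.5, 0.0]
finger_gap: 0.0783
grip_force: 0.0
clock: 22.93
tool_pos: [0.4531, -0.2206, 0.3769]
ee_rot: [3.141, -0.002, 0.015]
contact_force: [0.3, 0.1, -0.5]
finger_gap: 0.0919
grip_force: 0.0
[[7 7 7 7 7 5 5 6 7 7 7 6 6 5 4 4]
 [6 7 7 7 6 1 1 5 7 7 7 6 6 5 5 4]
 [6 7 7 8 6 0 1 5 7 7 7 6 6 6 5 4]
 [6 6 7 7 7 5 5 7 7 7 7 6 6 5 5 4]
 [6 6 7 7 7 7 8 7 7 7 7 7 6 6 6 5]
 [6 6 7 7 7 7 7 7 7 7 7 7 5 5 5 5]
 [6 6 7 7 7 7 7 7 6 7 7 7 4 4 5 5]
 [6 6 7 7 7 7 7 7 6 6 5 6 7 6 6 6]
 [5 5 5 5 5 5 6 7 7 6 5 6 7 7 6 6]]
blue 122.33333333333333 144.03418803418805 117
blue 123.57377049180327 141.10655737704917 122
....................##############.RRR#######.RRRRRRR..
```

```bash
python3 -c "
from h import *
def dot(im,c):
  b=im.astype(float).mean(2);x0,y0=c;p=b[y0-4:y0+5,x0-4:x0+5];w=np.clip(np.median(p)-8-p,0,None);Y,X=np.indices(p.shape);return (x0-4+(X*w).sum()/w.sum(),y0-4+(Y*w).sum()/w.sum())
F=[optics.grab_frame('scene') for _ in range(2)];cv2.imwrite('pics/s13.png',F[0])
print('short home',dot(cv2.imread('pics/scene0.png'),(130,169)),dot(cv2.imread('pics/scene1.png'),(130,169)))
print('deep pressed',dot(cv2.imread('pics/s11.png'),(130,170)))
for f in [cv2.imread('pics/s12.png')]+F: print('deep now',dot(f,(130,169)))
u=np.array([np.cos(.016),np.sin(.016),0]);z=np.array([0,0,1.])
D=np.array([.534,-.2187,.216])
for r in(.025,.022):
  for t in(31,35,39):
   for s in(0,.003):
    a=np.radians(t);ax=-np.sin(a)*u+np.cos(a)*z;n=np.cos(a)*u+np.sin(a)*z;a0=np.radians(35);e=-np.sin(a0)*u+np.cos(a0)*z
    print(r,t,s,proj('scene',D+s*e+.014*ax+r*n).round(2))
"
```

```text
short home (np.float64(129.79877300613498), np.float64(169.4478527607362)) (np.float64(129.79817708333334), np.float64(169.44270833333334))
deep pressed (np.float64(129.67926988265972), np.float64(170.52933507170795))
deep now (np.float64(129.54834437086092), np.float64(168.5456953642384))
deep now (np.float64(129.53246753246754), np.float64(168.4805194805195))
deep now (np.float64(129.5655737704918), np.float64(168.54508196721312))
0.025 31 0 [128.89 171.28]
0.025 31 0.003 [128.55 170.05]
0.025 35 0 [128.73 170.46]
0.025 35 0.003 [128.39 169.23]
0.025 39 0 [128.57 169.65]
0.025 39 0.003 [128.24 168.42]
0.022 31 0 [128.98 170.89]
0.022 31 0.003 [128.65 169.66]
0.022 35 0 [128.84 170.16]
0.022 35 0.003 [128.51 168.93]
0.022 39 0 [128.71 169.44]
0.022 39 0.003 [128.38 168.22]
```

```bash
python3 -m pendant '[[[2,0,0,0],[2,0,3,0],[0,0,3,0],[0,0,3,0],[0,0,2,0],[0,0,0.9,0],[0,0,0,0],[0,0,0,0]]]' 0 15; python3 -m pendant '[[[0,0,0,0],[0,0,0,0],[0,0,0,0],[0,0,0,0],[0,0,0,0],[0,0,0,0],[0,0,0,0]]]' 1 15
```

```text
clock: 23.75
tool_pos: [0.4939, -0.2196, 0.2569]
ee_rot: [-3.141, 0.0, 0.017]
contact_force: [-0.4, -0.1, 0.1]
finger_gap: 0.0919
grip_force: 0.0
clock: 24.33
tool_pos: [0.4934, -0.2197, 0.2568]
ee_rot: [3.141, -0.0, 0.016]
contact_force: [0.9, 0.1, -0.7]
finger_gap: 0.0496
grip_force: 0.0
```

```bash
python3 -m pendant '[[[0,0,0,0]]]' - 40; python3 -m pendant '[[[0.12,0,0.16,0],[0.12,0,0.16,0],[0,0,0,0]]]';python3 -m pendant '[[[0.12,0,0.16,0],[0,0,0,0]]]'
```

```text
clock: 24.42
tool_pos: [0.4933, -0.2196, 0.2567]
ee_rot: [-3.142, 0.0, 0.016]
contact_force: [-0.7, 0.6, 0.8]
finger_gap: 0.0431
grip_force: 0.3
clock: 24.67
tool_pos: [0.4953, -0.2201, 0.2565]
ee_rot: [3.14, -0.001, 0.015]
contact_force: [-11.4, 2.4, 28.7]
finger_gap: 0.0376
grip_force: 39.8
clock: 24.83
tool_pos: [0.4963, -0.2201, 0.2565]
ee_rot: [3.14, -0.002, 0.015]
contact_force: [-17.6, 5.2, 42.0]
finger_gap: 0.0378
grip_force: 40.3
```

```bash
cat > d.py <<'E'
from h import *
def dot(im,c):
  b=im.astype(float).mean(2);x0,y0=c;p=b[y0-4:y0+5,x0-4:x0+5];w=np.clip(np.median(p)-8-p,0,None);Y,X=np.indices(p.shape);return np.round((x0-4+(X*w).sum()/w.sum(),y0-4+(Y*w).sum()/w.sum()),2)
def blue(im):
  b=im.astype(int); m=(b[...,0]>1.5*b[...,2])&(b[...,0]>50);m[:,:100]=0;m[:,150:]=0;m[:115]=0;m[165:]=0
  yy,xx=np.nonzero(m);return xx.mean().round(2),yy.mean().round(2),len(xx)
im=optics.grab_frame('scene')
for f in(cv2.imread('pics/s11.png'),cv2.imread('pics/s12.png'),im): print(dot(f,(130,169)),blue(f))
E
python3 d.py; python3 -c "
from h import *
u=np.array([np.cos(.016),np.sin(.016),0]);z=np.array([0,0,1.]);D=np.array([.534,-.2187,.216])
for t in(25,30,35,40,45):
    a=np.radians(t);ax=-np.sin(a)*u+np.cos(a)*z;n=np.cos(a)*u+np.sin(a)*z
    print(t,proj('scene',D+.014*ax+.022*n).round(2),proj('scene',D+.0785*ax+.022*n).round(2))"
```

```text
[129.68 170.53] (np.float64(122.33), np.float64(144.03), 117)
[129.55 168.55] (np.float64(123.57), np.float64(141.11), 122)
[129.73 169.32] (np.float64(121.63), np.float64(142.26), 100)
25 [129.21 172.02] [121.48 146.37]
30 [129.02 171.08] [121.45 144.67]
35 [128.84 170.16] [121.51 143.22]
40 [128.68 169.27] [121.64 142.03]
45 [128.54 168.41] [121.84 141.1 ]
```

```bash
python3 -m pendant '[[[-0.12,0,-0.16,0],[-0.12,0,-0.16,0],[0,0,0,0],[0,0,0,0]]]';python3 -m pendant '[[[-0.06,0,-0.08,0],[0,0,0,0],[0,0,0,0]]]'; python3 -m pendant '[[[-0.06,0,-0.08,0],[0,0,0,0],[0,0,0,0]]]'
```

```text
clock: 25.22
tool_pos: [0.4944, -0.2198, 0.2565]
ee_rot: [3.141, -0.001, 0.016]
contact_force: [-5.6, 1.2, 14.8]
finger_gap: 0.0376
grip_force: 39.2
clock: 25.47
tool_pos: [0.494, -0.2197, 0.2565]
ee_rot: [3.141, -0.0, 0.016]
contact_force: [-3.8, 0.5, 8.7]
finger_gap: 0.0374
grip_force: 39.0
clock: 25.72
tool_pos: [0.4936, -0.2196, 0.2566]
ee_rot: [-3.142, -0.0, 0.016]
contact_force: [0.3, 1.0, 1.4]
finger_gap: 0.0375
grip_force: 38.8
```

Neutral now; pull gently to test whether the ball holds.

```bash
python3 -m pendant '[[[-0.06,0,-0.08,0],[0,0,0,0],[0,0,0,0]]]'; python3 -m pendant '[[[-0.04,0,-0.05,0],[0,0,0,0],[0,0,0,0]]]'; python3 d.py | tail -1
```

```text
clock: 25.97
tool_pos: [0.4928, -0.2195, 0.2567]
ee_rot: [-3.141, 0.001, 0.016]
contact_force: [4.2, -0.6, -6.6]
finger_gap: 0.0374
grip_force: 38.4
clock: 26.22
tool_pos: [0.4926, -0.2195, 0.2573]
ee_rot: [-3.141, 0.0, 0.016]
contact_force: [5.4, -0.1, -9.2]
finger_gap: 0.0373
grip_force: 38.3
[129.6  168.22] (np.float64(121.71), np.float64(141.19), 105)
```

```bash
python3 -c "
from h import *
np.set_printoptions(linewidth=220,threshold=9999)
u=np.array([np.cos(.016),np.sin(.016),0]);z=np.array([0,0,1.]);y=np.cross(z,u);D=np.array([.534,-.2187,.216])
for t in(30,35,40,45,50):
    a=np.radians(t);ax=-np.sin(a)*u+np.cos(a)*z;n=np.cos(a)*u+np.sin(a)*z;o=np.array([1,-.2])
    print(t,'near',(o+proj('scene',D+.09*ax+.022*n)).round(1),'far',(o+proj('scene',D+.09*ax-.022*n)).round(1),'L/R',(o+proj('scene',D+.09*ax-.022*y)).round(1),(o+proj('scene',D+.09*ax+.022*y)).round(1))
b=cv2.imread('pics/s12.png')
for r in range(126,150): print(r,' '.join('%3d%s'%(p.max(),'B' if p[0]>1.5*p[2] and p[0]>50 else ('b' if p.max()-p.min()>24 else ' ')) for p in b[r,108:140].astype(int)))
"
```

```text
30 near [121.1 139.6] far [122.6 135.1] L/R [112.1 139.2] [131.6 135.4]
35 near [121.2 138.1] far [123.2 135.2] L/R [112.5 138.5] [131.8 134.7]
40 near [121.4 136.9] far [123.8 135.6] L/R [113.  138.1] [132.1 134.4]
45 near [121.6 136. ] far [124.4 136.4] L/R [113.5 138. ] [132.5 134.3]
50 near [122.  135.4] far [125.1 137.3] L/R [114.1 138.2] [133.  134.5]
126 120b 123b 111b  79b  84b  84b  84b  84b  84b  85b  86b  85b  84b  85b  83b  84b  85b  85b  83b  85b  85b  85b  85b  84b  87b  86b  86b  86b  85b  81b  95b 126b
127 119b 124b 115b  79b  84b  84b  85b  83b  87b  84b  84b  83b  86b  84b  85b  84b  85b  83b  85b  84b  86b  83b  84b  82b  86b  83b  85b  83b  85b  81b  96b 126b
128 121b 119b 100b  83b  85b  83b  87b  84b  84b  85b  85b  85b  85b  84b  84b  86b  84b  85b  86b  84b  84b  84b  83b  83b  87b  86b  84b  85b  82b  90b 112b 123b
129 122b 113b  77b  83b  83b  84b  85b  86b  85b  84b  83b  84b  83b  82b  84b  85b  85b  84b  86b  84b  85b  84b  86b  84b  83b  85b  85b  84b  80b  97b 126b 121b
130 124b 115b  80b  83b  86b  86b  83b  84b  85b  86b  86b  84b  86b  87b  83b  86b 
[... 2495 characters left out ...]
 63   58   51   55  110b 143b 136b 135b 136b
146  96b  94b  96b  95b  95b  99b  96b  76   55   63   71   74   75   77   78   79   80   78   79   74   76   73   70   65   58   50   47  100b 145b 136b 135b 134b
147  93b  95b  96b  95b  96b  98b 100b  90b  50   61   67   69   73   76   77   79   80   78   77   75   73   72   70   67   61   55   41   77  137b 139b 134b 133b
148  96b  95b  96b  96b  96b  96b 100b  94b  54   57   61   68   75   77   76   77   80   75   77   78   77   72   70   68   64   57   42   59  117b 140b 135b 136b
149  97b  95b  95b  95b  99b  96b  96b  90b  59   55   63   70   73   76   76   76   80   79   77   77   77   72   71   66   64   57   48   55  111b 143b 137b 135b
```

```bash
python3 -m pendant '[[[0.1,0,0.13,0],[0.12,0,0.16,0],[0.06,0,0.08,0],[0,0,0,0]]]'; python3 d.py|tail -1; python3 -m pendant '[[[-0.1,0,-0.12,0],[-0.08,0,-0.12,0],[0,0,0,0],[0,0,0,0]]]'
```

```text
clock: 26.6
tool_pos: [0.4945, -0.22, 0.2565]
ee_rot: [3.141, -0.0, 0.016]
contact_force: [-7.3, 2.5, 17.8]
finger_gap: 0.0379
grip_force: 39.3
[129.73 168.86] (np.float64(121.59), np.float64(141.88), 104)
clock: 26.98
tool_pos: [0.4933, -0.2197, 0.2566]
ee_rot: [-3.142, 0.0, 0.016]
contact_force: [0.9, 0.8, -0.6]
finger_gap: 0.0379
grip_force: 38.6
```

```bash
python3 -m pendant '[[[0,0,0,0],[0,0,0,0],[0,0,0,0],[0,0,0,0],[0,0,0,0],[0,0,0,0]]]' 0 10; python3 -m pendant '[[[0,0,-1,0],[0,0,-2,0],[0,0,-2.5,0],[0,0,-2,0],[-0.5,0,0,0],[0,0,0,0],[0,0,0,0],[0,0,0,0]]]' 0.6; python3 d.py; python3 -m pendant '[[[0,0,0,0],[0,0,0,0],[0,0,0,0],[0,0,0,0],[0,0,0,0]]]' 1
```

```text
clock: 27.48
tool_pos: [0.4934, -0.2198, 0.2566]
ee_rot: [3.141, 0.0, 0.016]
contact_force: [0.0, 0.1, 0.4]
finger_gap: 0.073
grip_force: 0.0
clock: 28.15
tool_pos: [0.4879, -0.2196, 0.3309]
ee_rot: [-3.141, 0.001, 0.016]
contact_force: [0.1, -0.1, 0.4]
finger_gap: 0.037
grip_force: 0.0
[129.68 170.53] (np.float64(122.33), np.float64(144.03), 117)
[129.55 168.55] (np.float64(123.57), np.float64(141.11), 122)
[129.48 168.59] (np.float64(123.3), np.float64(141.13), 121)
clock: 28.62
tool_pos: [0.4884, -0.2197, 0.3315]
ee_rot: [-3.142, 0.0, 0.016]
contact_force: [-0.1, -0.2, 0.2]
finger_gap: 0.0079
grip_force: 0.0
```

```bash
python3 -m pendant '[[[0,0,1,0],[0,0,1,0],[0,0,0.5,0],[0,0,0,0],[0,0,0,0]]]'; python3 -m pendant '[[[0,0,0.3,0],[0,0,0.3,0],[0,0,0,0],[0,0,0,0]]]'; python3 -m pendant '[[[0,0,0.2,0],[0,0,0.2,0],[0,0,0,0],[0,0,0,0]]]'
```

```text
clock: 29.03
tool_pos: [0.488, -0.2197, 0.306]
ee_rot: [-3.141, 0.001, 0.016]
contact_force: [0.3, -0.2, 0.7]
finger_gap: 0.0002
grip_force: 0.0
clock: 29.37
tool_pos: [0.4884, -0.2198, 0.3006]
ee_rot: [3.142, 0.0, 0.016]
contact_force: [-0.2, 0.1, -0.2]
finger_gap: 0.0005
grip_force: 0.0
clock: 29.7
tool_pos: [0.4883, -0.2198, 0.2965]
ee_rot: [-3.142, 0.0, 0.016]
contact_force: [-0.2, -0.6, -0.2]
finger_gap: 0.0005
grip_force: 0.0
```

```bash
python3 -m pendant '[[[0,0,0.2,0],[0,0,0.2,0],[0,0,0,0],[0,0,0,0]]]'; python3 -m pendant '[[[0,0,0.2,0],[0,0,0.15,0],[0,0,0,0],[0,0,0,0]]]'
```

```text
clock: 30.03
tool_pos: [0.4883, -0.2198, 0.2925]
ee_rot: [-3.141, 0.0, 0.016]
contact_force: [1.0, -0.1, 0.4]
finger_gap: 0.0008
grip_force: 0.0
clock: 30.37
tool_pos: [0.4883, -0.2197, 0.289]
ee_rot: [-3.142, 0.0, 0.016]
contact_force: [0.1, 0.7, -0.2]
finger_gap: 0.0002
grip_force: 0.0
```

```bash
python3 -m pendant '[[[0,0,-3,0],[0,0,-3,0],[-1,1,-2,0],[-2.5,2.5,0,0],[-2.5,2.5,0,0],[-2.5,2.5,0,0],[-2.5,2.5,0,0],[-2.5,2.5,0,0],[-2.5,2.5,0,0],[-2.5,2.5,0,0]]]'; python3 -m pendant '[[[-2.5,2.5,0,0],[-2.5,2.5,0,0],[-2.5,2.5,0,0],[0,0,0,0]]]';  python3 -c "
from h import *
t=optics.grab_frame('top');s=optics.grab_frame('scene');cv2.imwrite('pics/t14.png',t);cv2.imwrite('pics/s14.png',s)
u=np.array([np.cos(.016),np.sin(.016),0]);z=np.array([0,0,1.]);y=np.cross(z,u);D=np.array([.534,-.2187,.216])
r=.025;L=.062
for L,r,T in((.062,.025,(35,39)),(.09,.022,(35,40,45,50))):
 for d in T:
    a=np.radians(d);ax=-np.sin(a)*u+np.cos(a)*z;n=np.cos(a)*u+np.sin(a)*z
    print(L,d,'hexC',proj('top',D+L*ax).round(1),'near/far',proj('top',D+L*ax+r*n).round(1),proj('top',D+L*ax-r*n).round(1),'LR',proj('top',D+L*ax+r*y).round(1),proj('top',D+L*ax-r*y).round(1))
for nm,f in(('t0',cv2.imread('pics/top0.png')),('t14',t)):
  print(nm)
  for r in range(206,246,1): print(r,' '.join('%3d%s'%(p.max(),'B' if p[0]>1.3*p[2] and p[0]>40 else ('r' if p[2]>1.5*p[1] else ('b' if p.max()-p.min()>24 else ' '))) for p in f[r,342:374].astype(int)))
"
```

```text
clock: 31.2
tool_pos: [0.305, -0.4088, 0.3694]
ee_rot: [3.141, -0.0, 0.016]
contact_force: [0.4, -0.5, 0.5]
finger_gap: 0.0003
grip_force: 0.0
clock: 31.53
tool_pos: [0.2257, -0.4888, 0.369]
ee_rot: [3.139, 0.003, 0.006]
contact_force: [-0.7, 0.2, -0.1]
finger_gap: 0.0003
grip_force: 0.0
0.062 35 hexC [356.5 227.5] near/far [357.7 219.8] [355.3 235.1] LR [347.6 227.4] [365.4 227.6]
0.062 39 hexC [356.3 228.8] near/far [357.6 221.5] [354.9 236. ] LR [347.4 228.7] [365.2 228.9]
0.09 35 hexC [359.  232.9] near/far [360.1 226.1] [357.8 239.7] LR [350.9 232.8] [367.  233.1]
0.09 40 hexC [358.5 235.3] near/far [359.8 228.9] [357.3 241.6] LR [350.5 235.2] [366.5 235.4]
0.09 45 hexC [358.  237.5] near/far [359.5 231.5] [356.6 243.3] LR [350.1 237.4] [366.  237.6]
0.09 50 hexC [357.5 239.5] near/far [359.1 234.1] [356.  244.7] LR [349.6 239.4] [365.4 239.6]
t0
206 162  165  169  172  177  181  181  177  179  178  177  178  174  173  167  159  151  142  135  121  130b 169b 184b 185b 188b 185b 182b 180b 181b 181b 181b 182b
207 161  165  172  174  178  178  177  176  176  175  177  173  175  172
[... 12187 characters left out ...]
185b 183b 183b 183b 185b 184b 183b 184b 183b
242 162b 158b 163b 168b 171b 167b 168b 167b 169b 179b 187b 191b 171b 149  152  145  145b 141b 144b 150b 164b 183b 183b 186b 183b 183b 184b 180b 185b 183b 185b 184b
243 163b 159b 162b 171b 169b 168b 168b 167b 169b 180b 189b 189b 182b 178b 187  188  183b 185b 183b 187b 183b 183b 186b 186b 185b 183b 185b 184b 184b 185b 185b 185b
244 163b 159b 161b 168b 173b 169b 168b 168b 168b 180b 189b 190b 189b 185b 183b 184b 181b 185b 183b 182b 181b 184b 185b 184b 183b 183b 184b 184b 183b 184b 184b 184b
245 161b 159b 163b 170b 169b 168b 169b 169b 168b 178b 191b 188b 191b 191b 190b 189b 190b 186b 183b 183b 183b 185b 183b 183b 183b 184b 184b 185b 183b 186b 185b 184b
```

```bash
python3 -m pendant '[[[0,0,0,0],[0,0,0,0],[0,0,0,0]]]'; python3 -c "
from plant import robot
print(robot.sign_off())"
```

```text
clock: 31.88
tool_pos: [0.2339, -0.4831, 0.3692]
ee_rot: [-3.142, -0.0, 0.019]
contact_force: [-0.3, 0.3, -0.3]
finger_gap: 0.0004
grip_force: 0.0
the job is handed in; nothing more can be done
None
```

I handed the job in at 31.9 s; no verdict came back. The red-banded socket stands released on the middle post. The blue-banded one is released on the drive, about 1–2 mm off home and drooping about 5° by the camera images. The ball click is inferred: the socket held a pull of about 10 N and came back to the same spot.

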